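# Seat a board in the dowel jig and snap the toggle clamp shut

## Robot

A 6-joint arm with a two-finger parallel gripper is mounted at the origin on the work surface. World frame = base frame: x ahead of the robot, y to its left, z up, the work surface at z = 0. Lengths are in m, angles in degrees, forces in N, time in s.
With the tool pointing down it reaches from about 0.25 to 0.725 m from the base axis. Payload 9.7 kg.
Tool frame: the origin (TCP) lies at the very end of the fingers, on their centre line; the grasp point (between the pads) lies 19 mm behind it; y points along the fingers, x is the direction in which the jaws open and shut, and the axes are right-handed (so a half turn about y gives the same grasp; the last joint's range is limited). The gripper opens to 85 mm and grips with 20 to 120 N. Pads are 22 mm wide; open, the fingers measure 114 mm over their backs; the gripper's body (76 mm by 85 mm) begins 54 mm behind the grasp point. The pads swing forward as they close: fully open they stand 13 mm farther back than shut.
Start: joints at [-66.463, 4.979, 10.078, 95.1, 0, 90], TCP at [0.22, -0.504, 0.231] pointing down, gripper open.
Joint ranges: [-179.16, 179.16], [-48.56, 103.87], [-65.8, 70.77], [-126.05, 130.52], [-82.76, 87.17], [-180, 180]. Speed limits (degrees/s): [127.2, 127.2, 147.25, 180, 180, 180].

## Interface

Orientations are given as [roll, pitch, yaw] about the fixed x, y, z axes, in that order (R = Rz(yaw) Ry(pitch) Rx(roll)).
In Python, from workcell import bot gives the robot as it stands.
- The arm moves only by the shell command python3 -m jog 'ROWS' [FORCE]. ROWS is JSON, a list of rows, each a list of 7 numbers: the closure, from 0 (fully open) to 1 (shut), then the shift along the world's x, y, z in units of 25 mm (1.0 is 25 mm), then the turn, a rotation vector about the world's x, y, z in units of 5 degrees (1.0 is 5 degrees). A call has 1 to 5 rows; each row is the pose to reach, as a shift and turn from the pose commanded when the call began; what a row does not reach only later rows make up. A row lasts 1/10 s, in which the tool goes at most 50 mm and 8.59 degrees, less where a joint would pass 70% of its speed; a pose out of reach is approached as far as the arm can. A call with a gripper value outside its range is refused whole. The fingers move at their own pace and stop on an object; FORCE is the grip in N (left out, the last holds). Time passes only in rows, so rows that repeat a pose let the fingers close. It gives the time, the measured TCP pose, the force and the opening at its end, in the units of the state.
- bot.get_obs(): the state, without advancing time (a new reading comes with each control period).
- bot.camera(name): name is "scene" or "top" or "wrist"; returns (picture, depth): 420x560x3 uint8, red, green, blue; 420x560 float32, m along the optical axis (not along the pixel's ray), 0 where there is no reading.
- bot.camera_model(name): a dict with "fx", "fy", "cx", "cy" (pixels), "k1" (the pictures are not rectified: a ray, as slopes to the right and down, at radius r is drawn at 1 + k1 r^2 times it, then the intrinsics apply), "rvec" (rotation vector, rad) and "tvec" (3), from world to camera coordinates, as OpenCV has them; the wrist camera has in their place "tool_from_camera" (4x4, takes a point from camera to tool coordinates, whose origin is the TCP and whose axes are the tool frame's). Camera axes: x right, y down, z forward; pixel columns grow to the right and rows downward; lengths in m; the calibration is good to about 2 mm. A picture is of the moment at which its call begins: read the wrist's pose just before it. camera_model takes no time and is no camera call.
- bot.job_done(): hands the job in, once; it reports no verdict.
Trained networks look in the newest picture that a camera, given by its name, has taken for a name from the list of things; names that differ only in an ending like _2 or _b are one class to them, and where a whole thing is asked for, a point or a joint stands for the part that bears it (a point fixed in the world has none). Each returns a list of dicts, best first, with "conf" (0 to 1); they miss things now and then, are a little off and sometimes report something else, mostly with a low value. They report only what shows in the picture. A call takes as long as a camera call. They do not tell look-alikes from the thing itself.
- bot.regions_of(camera, label): "pixels" (420x560 bool, what is visible of it) and "point" ([row, column] in pixels, amid what is visible of it).
The state is a dict: "time": time; "q": joint angles; "qd": joint speeds; "joint_efforts": joint torques, N m; "ee_pos": TCP position; "tcp_rot": TCP orientation; "wrist_force": force on the tool from outside, world axes, zero at the start; "torque": the same for the moment, N m; "opening": finger opening in m.
Only numpy, scipy, OpenCV 4.12 (cv2) and the standard library are available. Lean on these libraries where they do the work, as an engineer would, in place of code of your own. Each camera call takes 0.05 s, during which the arm holds its last target. There are 200 camera calls.

## Task

Get the board ready for drilling: with your fingertips, push the loose board along its channel in the jig until its end is up against the aluminium guide block. Then push the red clamp handle over and down past its dead point until it snaps into lock, with the rubber pad pressing on the board. Only push: do not lift the board, and leave the tub, tape measure, bottle and screwdriver where they are.

Things in the scene. Friction and masses are not known exactly. Their poses are not given: they have to be found in the camera images.
- jig: Fixed drilling jig: pale wooden base 18 mm thick, spanning jig x -110 to 120, y -210 to 140 mm. Origin on the bench (z = 0); axes as the world's, turned about the vertical by -0.12 to 0.42 rad. Two dark rails along y, tops 28 mm above the bench, inner faces at x = -86.5 and 6.5 mm, form the board's channel, open at its -y end.
- guide_face (a point): Centre of the aluminium guide block's face towards the board, at jig (-40, 100, 40) mm. The block (117 x 30 x 44 mm, top 62 mm above the bench, brass bushings) closes the channel's +y end.
- board: Loose brown wooden board 90 (x) x 180 (y) x 20 mm thick, about 0.17 kg, flat in the channel, sliding easily. Origin: centre of its underside, 18 mm above the bench; axes as the jig's. It starts 30 to 65 mm short of the guide block; home, its origin is at jig (-40, 10, 18) mm. Push its -y end towards +y.
- clamp_handle (a joint): Handle angle, rad: 0 = open (65 degrees above level, leaning to jig +x), 1.09 to 1.10 = locked (2 degrees above level, pointing to jig +x). A spring drives it back to 0 below about 0.55 (dead point) and on to 1.10 above. Pushing at 95 mm from the pin takes about 5 N at first, falling to nothing at the dead point.
- handle_pin (a point): Pin of the handle, parallel to jig y, at jig (62, 20, 55) mm, between the clamp's steel cheeks (jig x 23 to 75 mm, 35 mm wide, top 66 mm above the bench).
- handle_end (a point): Free end of the red handle, on its centre line, 120 mm from the pin. The red grip covers 45 to 120 mm from the pin: a flat bar 24 mm wide (along jig y), 14 mm thick. Push its upper face, which looks towards the clamp arm and jig -x; the handle goes away to jig +x and down.
- clamp_arm: Steel clamp arm linked to the handle, a bar 16 mm wide reaching 80 mm to jig -x from its own pin at jig (35, 20, 55) mm (this origin), with a black rubber pad 20 mm wide under its end. Raised 50 degrees when open (end 120 mm above the bench); when the handle locks it is level and the pad presses on the board at jig (-40, 20) mm.
- dowel_tub: Bystander: open blue plastic tub of wooden dowels, 60 mm diameter, 60 mm high with the dowels, standing on the jig base to the +y side of the handle. Origin: centre of its underside.
- tape_measure: Bystander: yellow tape measure 62 x 36 x 60 mm high, standing on the jig base to the -y side of the clamp. Origin: centre of its underside.
- glue_bottle: Bystander: pale grey-white bottle with orange cap, 56 mm diameter, 150 mm high, on the bench beyond the jig's +y end. Origin: centre of its underside.
- screwdriver: Bystander: screwdriver with green handle, 190 mm long, lying on the bench beyond the jig's -y end. Origin: its middle, at bench level.
Not all that is in view belongs to the job. Leave any white look-alike of the board alone.

How it is judged:
By the outcome, as a careful person would: the job done as asked, in the order asked, and still so for the second after the job is handed in, with the robot touching nothing.
It also fails if it takes over 48 s, if anything falls off the work surface, if the arm or the gripper's body presses on something with over 40 N, if the wrist force passes 120 N, or if a joint passes its speed limit or range.

## Working session

There is one attempt and no reset: what is moved stays moved. The work goes in short steps, Python scripts to look and compute and a shell command to move; the robot and the scene stay as the last step left them, time stands still between calls to the robot, and variables do not carry over. Pictures are saved under pics/ and viewed, about 8 in all and at most 12, crops included, and the job is handed in when it is done.

```bash
mkdir -p pics; ls
cat > h.py <<'E'
import numpy as np, cv2
from workcell import bot
from scipy.spatial.transform import Rotation as R
def world(cam,pix,depth,m=None,T=None):
    m=m or bot.camera_model(cam); p=np.atleast_2d(pix).astype(float)
    d=depth[p[:,0].astype(int),p[:,1].astype(int)]
    x=(p[:,1]-m["cx"])/m["fx"]; y=(p[:,0]-m["cy"])/m["fy"]
    u,v=x.copy(),y.copy()
    for _ in range(8):
        s=1+m["k1"]*(u*u+v*v); u,v=x/s,y/s
    P=np.c_[u*d,v*d,d]
    if "rvec" in m:
        Rm=cv2.Rodrigues(np.array(m["rvec"],float))[0]; return (P-np.ravel(m["tvec"]))@Rm
    A=np.array(m["tool_from_camera"]); P=P@A[:3,:3].T+A[:3,3]
    return P@T[0].T+T[1]
E
python3 - <<'E'
from h import *
o=bot.get_obs(); print({k:np.round(v,3) for k,v in o.items()})
for c in ("scene","top"):
    p,d=bot.camera(c); cv2.imwrite(f"pics/{c}0.png",p[:,:,::-1]); np.savez(f"{c}0.npz",p=p,d=d)
    for l in ("board","clamp_handle","clamp_arm","jig","dowel_tub","tape_measure","screwdriver","glue_bottle"):
        for r in bot.regions_of(c,l)[:3]:
            w=world(c,np.argwhere(r["pixels"]),d); q=[np.round(np.percentile(w,k,axis=0),3) for k in (2,50,98)]
            print(c,l,round(r["conf"],2),np.round(r["point"]),r["pixels"].sum(),*q)
E
```

```text
pics
{'time': np.float64(0.0), 'q': array([-66.464,   5.012,  10.036,  95.098,   0.   ,  89.999]), 'qd': array([ 0.053,  0.071,  0.093, -0.141, -0.012, -0.023]), 'joint_efforts': array([-2.0000e-03, -5.2039e+01,  4.6480e+01,  1.7000e-02, -0.0000e+00,
       -0.0000e+00]), 'ee_pos': array([ 0.22 , -0.504,  0.231]), 'tcp_rot': array([-9.0000e+01,  7.4000e-02, -6.6463e+01]), 'wrist_force': array([-0.468, -0.563,  0.653]), 'torque': array([ 0.029,  0.004, -0.06 ]), 'opening': np.float64(0.086)}
scene board 0.85 [271. 223.] 2959 [ 0.684 -0.096  0.006] [ 0.776 -0.032  0.021] [0.861 0.03  0.026]
scene board 0.83 [170. 282.] 2007 [ 0.421 -0.148  0.028] [ 0.469 -0.066  0.039] [0.512 0.027 0.045]
scene clamp_handle 0.54 [194. 265.] 123 [ 0.556 -0.078  0.018] [ 0.613 -0.019  0.152] [ 0.625 -0.015  0.168]
scene clamp_handle 0.3 [192. 260.] 7412 [ 0.399 -0.247  0.011] [ 0.537 -0.056  0.021] [0.629 0.097 0.122]
scene clamp_arm 0.59 [175. 286.] 252 [ 0.48  -0.031  0.062] [ 0.513 -0.021  0.096] [ 0.541 -0.013  0.126]
scene jig 0.78 [192. 263.] 7492 [ 0.4   -0.246  0.01 ] [ 0.538 -0.045  0.021] [0.62
[... 952 characters left out ...]
le 0.55 [212. 290.] 284 [ 0.572 -0.045 -0.003] [ 0.602 -0.027  0.134] [ 0.646 -0.016  0.165]
top clamp_arm 0.46 [255. 289.] 237 [ 0.478 -0.034  0.024] [ 0.507 -0.022  0.098] [ 0.544 -0.012  0.123]
top jig 0.64 [251. 311.] 9749 [ 0.396 -0.246  0.011] [ 0.521 -0.079  0.018] [0.624 0.091 0.126]
top dowel_tub 0.72 [226. 254.] 520 [0.551 0.031 0.016] [0.581 0.061 0.029] [0.606 0.09  0.077]
top tape_measure 0.63 [232. 351.] 431 [ 0.53  -0.179  0.023] [ 0.559 -0.157  0.075] [ 0.591 -0.138  0.08 ]
top screwdriver 0.64 [267. 422.] 482 [ 0.433 -0.364  0.004] [ 0.482 -0.347  0.021] [ 0.598 -0.332  0.027]
top glue_bottle 0.85 [222. 207.] 598 [ 0.561  0.147 -0.002] [0.582 0.166 0.1  ] [0.617 0.199 0.152]
```

Run:
```python
from h import *
z=np.load("top0.npz"); p,d=z["p"],z["d"]
g=np.argwhere(d>0); w=world("top",g,d)
def rect(sel,n):
    m=np.zeros(d.shape,np.uint8); m[g[sel][:,0],g[sel][:,1]]=1
    m=cv2.morphologyEx(m,cv2.MORPH_OPEN,np.ones((3,3)))
    k,l,s,c=cv2.connectedComponentsWithStats(m); i=1+np.argmax(s[1:,4]); q=l[g[:,0],g[:,1]]==i
    r=cv2.minAreaRect((w[q][:,:2]*1000).astype(np.float32)); print(n,r,s[i],np.median(w[q][:,2])); 
box=(w[:,0]>.36)&(w[:,0]<.66)&(w[:,1]>-.3)&(w[:,1]<.2)
rect(box&(w[:,2]>.010),"jig")
hsv=cv2.cvtColor(p,cv2.COLOR_RGB2HSV)[g[:,0],g[:,1]]
rb=bot.camera("top") 
for r in bot.regions_of("top","board")[:3]:
    ww=world("top",np.argwhere(r["pixels"]),d); print("board",cv2.minAreaRect((ww[:,:2]*1000).astype(np.float32)))
    print(p[tuple(np.argwhere(r["pixels"]).T)].mean(0))
a=cv2.resize(p[130:340,170:450],None,fx=2.6,fy=2.6,interpolation=cv2.INTER_CUBIC)
cv2.imwrite("pics/topc.png",a[:,:,::-1])
```

```text
jig ((509.9232177734375, -76.50288391113281), (350.3458557128906, 230.63577270507812), 86.38504791259766) [  239   201   144   105 13001] 0.020346501286057247
board ((668.7177734375, -46.94099426269531), (414.69659423828125, 134.44485473632812), 5.936751365661621)
[167.80685101 164.80808915 155.06397028]
board ((466.49945068359375, -63.87677764892578), (183.70928955078125, 94.47309875488281), 85.56211853027344)
[124.94787275  84.38520506  51.39593714]
board ((550.4100341796875, -23.959779739379883), (27.50643539428711, 193.0454559326172), 84.8061752319336)
[115.39416058  40.87591241  38.01824818]
```

View pics/topc.png

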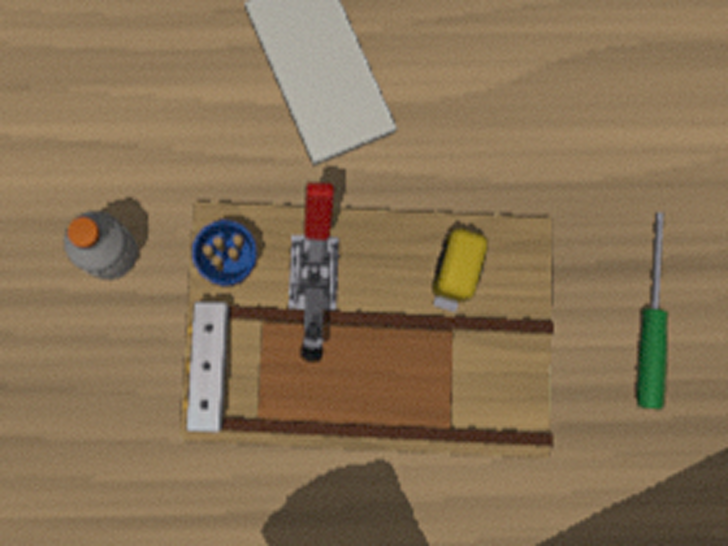

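View pics/scene0.png

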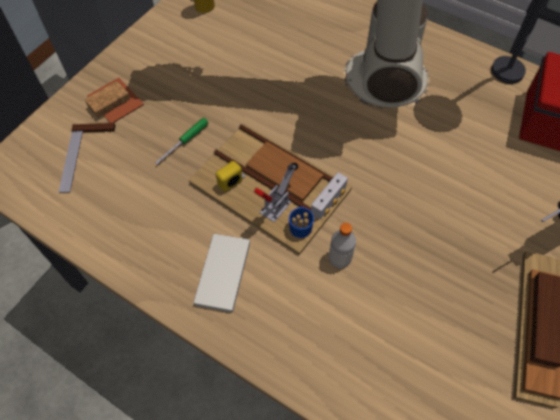

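The board is the brown one in the jig channel (top pixel 274,308). These could be mistaken for it:
- the white plate (top 156,292; scene 271,223)
- the brown bits at scene (110,100) and (545,340)

In the crop, the brown board lies between the dark rails at crop (355,375), with the guide block to its left at (207,365). The open clamp is at (315,250), with its red handle at (319,210). The fitted jig origin is (0.507, -0.041) with yaw -3.6°, and the board is about 35 mm short of home.

```bash
python3 -m jog '[[1,0.95,1.25,-0.4,0,0,1.25],[1,1.9,2.5,-0.8,0,0,2.5],[1,2.85,3.75,-1.2,0,0,3.75],[1,3.8,5,-1.6,0,0,5],[1,4.75,6.25,-2,0,0,6.25]]' 30
python3 -m jog '[[1,0.95,1.25,0,0,0,1.25],[1,1.9,2.5,0,0,0,2.5],[1,2.85,3.75,0,0,0,3.75],[1,3.8,5,0,0,0,5],[1,4.75,6.25,0,0,0,6.3]]'
python3 -m jog '[[1,0,0,-1,0,0,0],[1,0,0,-2,0,0,0],[1,0,0,-3,0,0,0],[1,0,0,-3,0,0,0]]'
python3 - <<'E'
from h import *
o=bot.get_obs(); print(o["ee_pos"],o["tcp_rot"],o["wrist_force"])
p,d=bot.camera("wrist"); cv2.imwrite("pics/w1.png",p[:,:,::-1])
T=(R.from_euler("xyz",o["tcp_rot"],degrees=True).as_matrix(),o["ee_pos"])
for r in bot.regions_of("wrist","board")[:2]:
    ww=world("wrist",np.argwhere(r["pixels"]),d,T=T); print(r["conf"],r["point"],cv2.minAreaRect((ww[:,:2]*1000).astype(np.float32)),np.median(ww[:,2]))
E
```

```text
time: 1.5
ee_pos: [0.3391, -0.3467, 0.181]
tcp_rot: [-90.0, -0.0, -35.0]
wrist_force: [0.3, -0.7, 0.5]
opening: 0.0125
time: 2.0
ee_pos: [0.4579, -0.1903, 0.1815]
tcp_rot: [-90.0, -0.0, -3.5]
wrist_force: [0.2, -0.6, 0.5]
opening: -0.0002
time: 2.4
ee_pos: [0.4555, -0.1909, 0.1032]
tcp_rot: [-89.9, 0.3, -3.7]
wrist_force: [0.3, -0.0, -0.0]
opening: -0.0
[ 0.45554332 -0.19087256  0.10319449] [-89.90411216   0.2770242   -3.69125004] [ 0.25870993 -0.0448322  -0.0127295 ]
0.88 [79.0, 284.9] ((461.80963134765625, -109.35417938232422), (86.06822967529297, 94.88346862792969), 86.34634399414062) 0.037950873246288874
```

View pics/w1.png

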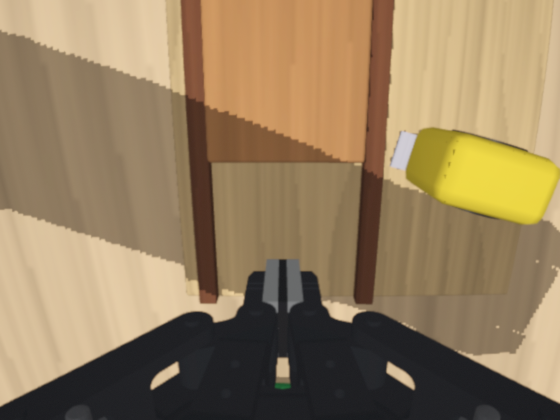

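The wrist view shows the shut fingers at (283,270), centred in the channel. The board's near end is at row 162, and the tape measure at (480,175) is well clear. I'll lower the fingers and push.

```bash
python3 -m jog '[[1,0,0,-1,0,0,0],[1,0,0,-2,0,0,0],[1,0,0,-2.7,0,0,0],[1,0,0,-3.0,0,0,0],[1,0,0,-3.0,0,0,0]]'
python3 -m jog '[[1,0.025,0.4,0,0,0,0],[1,0.05,0.8,0,0,0,0],[1,0.075,1.1,0,0,0,0],[1,0.09,1.4,0,0,0,0],[1,0.1,1.6,0,0,0,0]]'
python3 -m jog '[[1,0.01,0.15,0,0,0,0],[1,0.02,0.3,0,0,0,0],[1,0.025,0.4,0,0,0,0],[1,0.025,0.4,0,0,0,0]]'
```

```text
time: 3.0
ee_pos: [0.4573, -0.1919, 0.0318]
tcp_rot: [-90.0, -0.0, -3.7]
wrist_force: [-0.3, 0.3, 0.1]
opening: -0.0003
time: 3.5
ee_pos: [0.46, -0.1512, 0.0319]
tcp_rot: [-90.0, -0.1, -3.7]
wrist_force: [-0.1, -2.0, 1.8]
opening: -0.0001
time: 3.9
ee_pos: [0.4602, -0.1414, 0.0311]
tcp_rot: [-90.0, 0.0, -3.7]
wrist_force: [0.2, -0.1, -0.6]
opening: -0.0001
```

```bash
python3 -m jog '[[1,0.005,0.1,0,0,0,0],[1,0.01,0.2,0,0,0,0],[1,0.015,0.3,0,0,0,0],[1,0.015,0.3,0,0,0,0]]'
python3 -m jog '[[1,0.005,0.08,0,0,0,0],[1,0.01,0.16,0,0,0,0],[1,0.01,0.16,0,0,0,0]]'
python3 - <<'E'
from h import *
p,d=bot.camera("top"); cv2.imwrite("pics/t2.png",cv2.resize(p[230:330,230:400],None,fx=4,fy=4)[:,:,::-1])
r=bot.regions_of("top","board")
for r in r[:3]:
    ww=world("top",np.argwhere(r["pixels"]),d); print(r["conf"],cv2.minAreaRect((ww[:,:2]*1000).astype(np.float32)))
E
```

```text
time: 4.3
ee_pos: [0.4605, -0.1338, 0.0311]
tcp_rot: [-90.0, 0.0, -3.7]
wrist_force: [0.4, 0.4, -0.5]
opening: -0.0
time: 4.6
ee_pos: [0.4609, -0.13, 0.0312]
tcp_rot: [-90.0, 0.0, -3.7]
wrist_force: [0.3, -0.1, 0.4]
opening: 0.0002
0.82 ((466.9486999511719, -25.847885131835938), (174.52500915527344, 89.82090759277344), 86.29961395263672)
0.57 ((666.7074584960938, -45.84620666503906), (410.7004089355469, 132.54635620117188), 6.033720970153809)
```

```bash
python3 -m jog '[[1,0.005,0.08,0,0,0,0],[1,0.01,0.16,0,0,0,0],[1,0.01,0.16,0,0,0,0]]'
python3 -m jog '[[1,0.005,0.08,0,0,0,0],[1,0.01,0.16,0,0,0,0],[1,0.01,0.16,0,0,0,0]]'
```

```text
time: 5.0
ee_pos: [0.4612, -0.1296, 0.0317]
tcp_rot: [-90.5, -0.0, -3.8]
wrist_force: [-2.4, -21.6, -0.5]
opening: 0.0001
time: 5.3
ee_pos: [0.4613, -0.1292, 0.0321]
tcp_rot: [-90.9, -0.0, -4.0]
wrist_force: [-4.8, -42.6, -0.6]
opening: 0.0001
```

```bash
python3 -m jog '[[1,-0.03,-0.5,0,0,0,0],[1,-0.06,-1,0,0,0,0],[1,-0.08,-1.4,0,0,0,0],[1,-0.08,-1.4,1.0,0,0,0],[1,-0.08,-1.4,2.6,0,0,0]]'
python3 -m jog '[[1,0,0,1.5,0,0,0],[1,0,0,2.6,0,0,0],[1,0,0,3.6,0,0,0],[1,0,0,3.6,0,0,0]]'
python3 - <<'E'
from h import *
o=bot.get_obs(); p,d=bot.camera("wrist"); cv2.imwrite("pics/w3.png",p[:,:,::-1])
p,d=bot.camera("top"); t=(R.from_euler("xyz",o["tcp_rot"],degrees=True).as_matrix(),o["ee_pos"])
for c,D in (("top",d),):
  for l in ("clamp_handle","board"):
    r=bot.regions_of(c,l)[0]; ww=world(c,np.argwhere(r["pixels"]),D); ww=ww[ww[:,2]>.03]
    print(l,r["conf"],np.round(np.percentile(ww,[5,50,95],axis=0),3),cv2.minAreaRect((ww[:,:2]*1000).astype(np.float32)))
E
```

```text
time: 5.8
ee_pos: [0.4578, -0.1571, 0.0946]
tcp_rot: [-89.9, 0.3, -3.7]
wrist_force: [1.0, -0.5, 0.3]
opening: -0.0001
time: 6.2
ee_pos: [0.4607, -0.1577, 0.1897]
tcp_rot: [-90.0, -0.3, -3.7]
wrist_force: [0.5, -0.3, -0.4]
opening: 0.0003
clamp_handle 0.54 [[ 0.574 -0.037  0.071]
 [ 0.601 -0.027  0.135]
 [ 0.621 -0.016  0.164]] ((540.0916748046875, -21.414194107055664), (24.13971710205078, 172.05564880371094), 84.75135803222656)
board 0.88 [[ 0.456 -0.002  1.089]
 [ 0.456 -0.002  1.089]
 [ 0.456 -0.002  1.089]] ((455.5286560058594, -1.5252783298492432), (0.0, 0.0), 0.0)
```

View pics/w3.png

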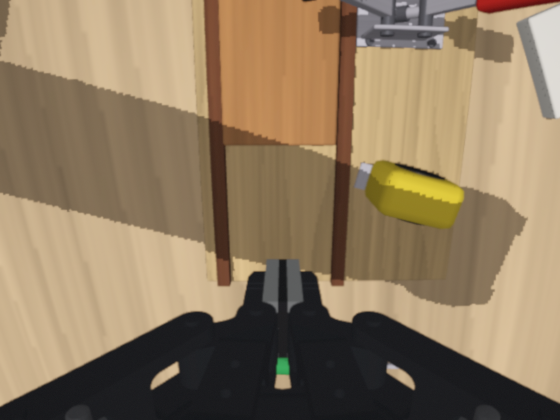

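The wrist view shows the board's near end at row 145, moved up the channel, with the clamp at (400,25) and the red handle at (515,5). Next I go to the handle.

```bash
python3 -m jog '[[1,0.86,1.05,0,0,0,0],[1,1.72,2.1,0,0,0,0],[1,2.58,3.15,0,0,0,0],[1,3.44,4.2,0,0,0,0],[1,4.3,5.25,0,0,0,0]]'
python3 -m jog '[[1,0,0,-0.8,0,0,0],[1,0,0,-1.6,0,0,0],[1,0,0,-1.6,0,0,0]]'
python3 - <<'E'
from h import *
p,d=bot.camera("scene"); cv2.imwrite("pics/s4.png",cv2.resize(p[120:260,190:370],None,fx=4,fy=4,interpolation=cv2.INTER_CUBIC)[:,:,::-1])
E
```

```text
time: 6.9
ee_pos: [0.5671, -0.0248, 0.1848]
tcp_rot: [-90.0, 0.1, -3.7]
wrist_force: [0.3, -0.4, 0.2]
opening: -0.0004
time: 7.2
ee_pos: [0.5652, -0.0256, 0.1421]
tcp_rot: [-90.0, 0.4, -3.7]
wrist_force: [-0.0, -0.8, 0.5]
opening: -0.0003
```

View pics/s4.png

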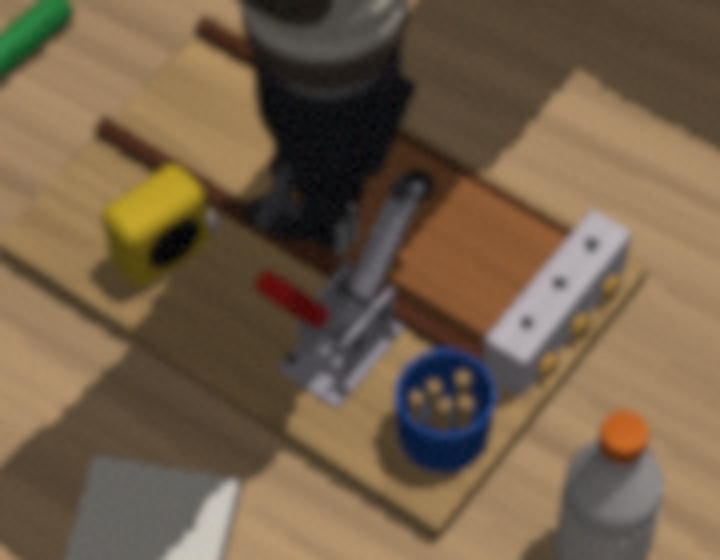

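The scene view shows the board end flush on the guide block (crop 560,290). The fingers are at (330,230), between the raised arm and the red handle at (290,297). Now I push the handle along its arc.

```bash
python3 -m jog '[[1,0.5,-0.03,0,0,0,0],[1,1.0,-0.06,0,0,0,0],[1,1.45,-0.09,-0.25,0,0,0],[1,1.9,-0.12,-0.5,0,0,0],[1,1.9,-0.12,-0.5,0,0,0]]'
```

```text
time: 7.75
ee_pos: [0.6151, -0.0293, 0.1335]
tcp_rot: [-90.0, 0.0, -3.7]
wrist_force: [-1.9, 0.4, 3.9]
opening: 0.0
```

```bash
python3 -m jog '[[1,0.4,-0.02,-0.35,0,0,0],[1,0.7,-0.04,-0.7,0,0,0],[1,1.0,-0.06,-1.1,0,0,0],[1,1.2,-0.07,-1.55,0,0,0],[1,1.35,-0.08,-2.0,0,0,0]]'
python3 -m jog '[[1,0.1,0,-0.3,0,0,0],[1,0.15,0,-0.6,0,0,0],[1,0.15,0,-0.75,0,0,0],[1,0.15,0,-0.75,0,0,0]]'
python3 - <<'E'
from h import *
p,d=bot.camera("scene"); cv2.imwrite("pics/s5.png",cv2.resize(p[120:260,190:370],None,fx=4,fy=4,interpolation=cv2.INTER_CUBIC)[:,:,::-1])
E
```

```text
time: 8.25
ee_pos: [0.6481, -0.031, 0.0822]
tcp_rot: [-90.0, 0.1, -3.7]
wrist_force: [-0.2, 0.2, -0.7]
opening: 0.0
time: 8.65
ee_pos: [0.6519, -0.031, 0.0657]
tcp_rot: [-90.0, -0.0, -3.7]
wrist_force: [-1.7, 0.7, 2.9]
opening: 0.0001
```

View pics/s5.png

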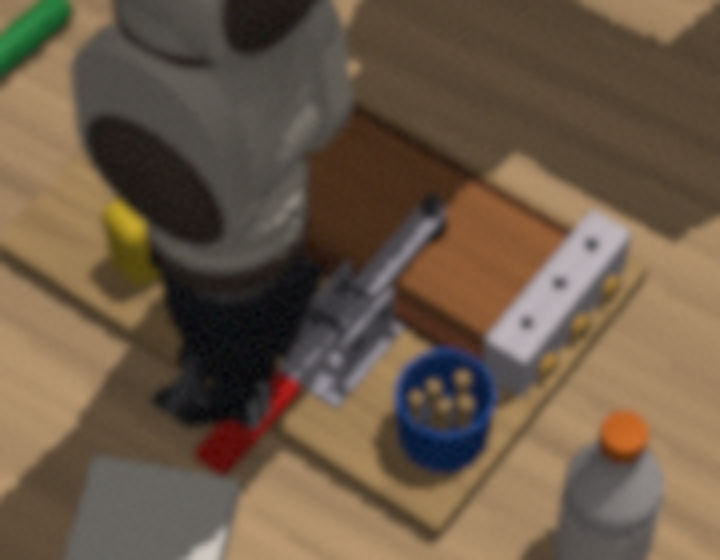

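The handle is down at (250,430) and the arm is level at (400,245). I'll press a little more, then retreat straight up and check.

```bash
python3 -m jog '[[1,0,0,-0.1,0,0,0],[1,0,0,-0.2,0,0,0],[1,0,0,-0.2,0,0,0]]'
python3 -m jog '[[1,0,0,0.5,0,0,0],[1,0,0,1.5,0,0,0],[1,0,0,3,0,0,0],[1,0,0,4.5,0,0,0],[1,0,0,5,0,0,0]]'
python3 -m jog '[[1,-1,-1.3,0,0,0,0],[1,-2,-2.6,0,0,0,0],[1,-3,-3.9,0,0,0,0],[1,-4,-5.2,0,0,0,0],[1,-5,-6.5,0,0,0,0]]'
python3 -m jog '[[1,0,-1.6,0,0,0,0],[1,0,-3.2,0,0,0,0],[1,0,-4.0,0,0,0,0],[1,0,-4,0,0,0,0]]'
python3 - <<'E'
from h import *
o=bot.get_obs(); print(o["time"],o["wrist_force"])
a=np.radians(-3.65); Rj=np.array([[np.cos(a),-np.sin(a)],[np.sin(a),np.cos(a)]])
J=lambda w:np.c_[(w[:,:2]*1000-[507.1,-41.3])@Rj,w[:,2]*1000]
ims=[]
for c in ("top","scene"):
    p,d=bot.camera(c); ims.append(cv2.resize(p[200:330,200:400] if c=="top" else p[120:250,190:390],(780,290*780//446) if 0 else (580,377),interpolation=cv2.INTER_CUBIC))
    for l in ("clamp_handle","clamp_arm","board","tape_measure","dowel_tub","screwdriver","glue_bottle"):
        for r in bot.regions_of(c,l)[:2]:
            w=J(world(c,np.argwhere(r["pixels"]),d)); print(c,l,round(r["conf"],2),*np.round(np.percentile(w,[2,50,98],axis=0)))
    g=np.argwhere(d>0); rgb=p[g[:,0],g[:,1]].astype(int); w=J(world(c,g,d))
    s=(rgb[:,0]>110)&(rgb[:,1]<50)&(rgb[:,2]<60)&(abs(w[:,0]-120)<80)&(abs(w[:,1]-20)<40); print("red",s.sum(),np.round(np.percentile(w[s],[2,25,50,75,98],axis=0)))
    if s.sum()>9: k=np.polyfit(w[s][:,0],w[s][:,2],1); print("handle slope deg",np.degrees(np.arctan(k[0])),"z@157",np.polyval(k,157))
cv2.imwrite("pics/f6.png",np.vstack(ims)[:,:,::-1][:600] if 0 else cv2.resize(np.vstack(ims),(460,598))[:,:,::-1])
E
```

```text
time: 9.0
ee_pos: [0.6522, -0.031, 0.0647]
tcp_rot: [-90.0, -0.2, -3.7]
wrist_force: [-12.5, 0.8, 29.3]
opening: 0.0001
time: 9.5
ee_pos: [0.653, -0.031, 0.1896]
tcp_rot: [-90.0, -0.3, -3.7]
wrist_force: [-0.5, -0.2, -0.2]
opening: 0.0002
time: 10.0
ee_pos: [0.5256, -0.1945, 0.1845]
tcp_rot: [-90.0, 0.0, -3.7]
wrist_force: [-0.5, -0.3, -0.1]
opening: 0.0001
time: 10.4
ee_pos: [0.5264, -0.2956, 0.184]
tcp_rot: [-90.0, 0.1, -3.9]
wrist_force: [-0.0, -0.2, -1.0]
opening: -0.0001
10.4 [-0.00833284 -0.18367467 -1.02155543]
top clamp_handle 0.84 [70.  9. 39.] [131.  20.  63.] [178.  31.  69.]
top clamp_arm 0.56 [-46.  12.  46.] [-8. 20. 58.] [31. 27. 73.]
top clamp_arm 0.19 [ 40. 194.  24.] [ 61. 211. 102.] [ 89. 241. 151.]
top board 0.66 [183. -42.  14.] [261.  22.  19.] [346.  85.  23.]
top board 0.64 [-84. -76.  33.] [-44.   5.  37.] [ 2. 96. 41.]
top tape_measure 0.59 [  32. -132.   24.] [  59. -112.   75.] [ 90. -94.  81.]
top dowel_tub 0.81 [38. 79. 17.] [ 68. 106.  33.] [ 92. 131.  74.]
top screwdriver 0.71 [ -57. -319.   -0.] [ -23. -303.   22.] [  26. -294.   27.]
top glue_bottle 
[... 252 characters left out ...]
 [138.  21.  65.] [180.  31.  72.]
scene clamp_arm 0.47 [-47.   3.  37.] [-11.  21.  60.] [33. 28. 75.]
scene board 0.75 [177. -40.   5.] [268.  27.  21.] [351.  90.  26.]
scene board 0.59 [-84. -76.  31.] [-38.   4.  39.] [ 3. 89. 45.]
scene tape_measure 0.61 [  35. -136.   24.] [  69. -107.   73.] [ 95. -94.  83.]
scene dowel_tub 0.89 [36. 77. 21.] [ 68. 107.  55.] [ 93. 133.  76.]
scene screwdriver 0.81 [ -56. -313.   10.] [ -11. -300.   23.] [  39. -291.   31.]
scene glue_bottle 0.7 [ 53. 200.   6.] [ 81. 228.  95.] [ 95. 249. 153.]
red 237 [[110.  12.  58.]
 [127.  17.  64.]
 [146.  22.  66.]
 [163.  28.  68.]
 [178.  31.  71.]]
handle slope deg 2.499384928372988 z@157 66.19184964950358
```

View pics/f6.png

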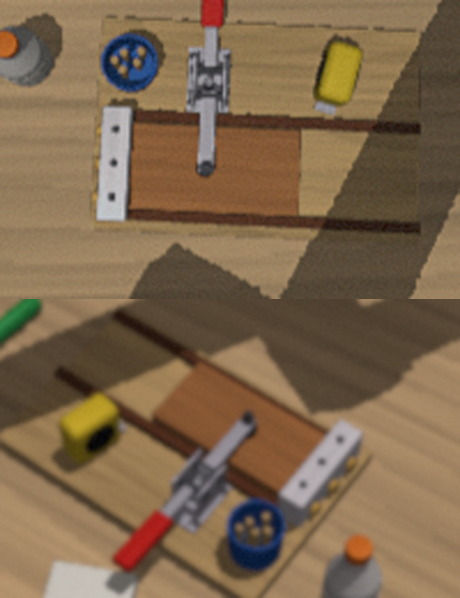

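The handle is locked, with a fitted slope of 2.2° to 2.5° and the arm level. The board is against the block (top crop 131,165), the bystanders haven't moved, and the robot is clear. I'm handing in.

```bash
python3 -c "
from workcell import bot
print(bot.job_done())"
```

```text
the job is handed in; nothing more can be done
None
```

I pushed the board about 35 mm along its channel with the shut fingertips until it met the guide block, where the wrist force rose to about 43 N. I then pushed the red handle over its dead point and down into lock, backed the arm off clear, and handed in at about 10.5 s on the robot's clock.

**Last checks:**
- **Handle:** its fitted slope was 2.2° in the top view and 2.5° in the scene view, which agrees with the locked angle of 2°.
- **Clamp arm:** it is level with its pad over the board at about jig (-40, 20). I saw this in the pictures but did not measure the pad's pressing force.
- **Board:** it is flush with the guide block in both views.
- **Bystanders:** the tub, tape measure, bottle, screwdriver and white look-alike all looked to be where they started.
- **Disagreements:** the top and scene views put the glue bottle and tape measure about 10–20 mm apart, because each camera sees a different side of them. One board reading in mid-job was a bad detection, so I ignored it. No check failed.

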